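# Seat the chill bar and hold a lug bracket flush on the tilted weld table

## Robot

A 6-joint arm with a two-finger parallel gripper is mounted at the origin on a cart in front of the work surface, level with it; the furniture and walls round the work are solid. World frame = base frame: x ahead of the robot, y to its left, z up, the work surface at z = 0. Lengths are in m, angles in rad, forces in N, time in s.
With the tool pointing down it reaches from about 0.425 to 0.95 m from the base axis. Payload 3.5 kg.
Tool frame: the origin (TCP) lies at the very end of the fingers, on their centre line; the grasp point (between the pads) lies 19 mm behind it; z points along the fingers, y is the line along which they close (so a half turn about z gives the same grasp; the last joint's range is limited). The gripper opens to 85 mm and grips with 20 to 120 N. Pads are 22 mm wide; open, the fingers measure 114 mm over their backs; the gripper's body (76 mm by 85 mm) begins 54 mm behind the grasp point. The pads swing forward as they close: fully open they stand 13 mm farther back than shut.
Start: joints at [1.104, 0.286, 1.577, -0, 1.279, -0.15], TCP at [0.21, 0.641, 0.231] pointing down, gripper open.
Joint ranges: [-2.77, 2.77], [-0.9, 2.22], [0.21, 2.48], [-1.53, 4.67], [0.24, 2.81], [-2.84, 2.84]. Speed limits (rad/s): [2.79, 2.79, 3.14, 3.14, 3.14, 3.14].

## Interface

Orientations are given as a unit quaternion [x, y, z, w].
In Python, from plant import get_state, read_camera, sign_off, recognise gives the robot as it stands.
- The arm moves only by the tool arm_command, never from a script. Its argument "steps" is a list of rows, each an object with "translation": the shift along the tool's x, y, z scaled (see below), a list of three; "twist": the turn, a rotation vector about the tool's x, y, z scaled (see below), a list of three; "fingers": the opening, from -1 (shut) to 1 (fully open). In form: [{"translation": [x, y, z], "twist": [rx, ry, rz], "fingers": fingers}, ...]. A call has 1 to 5 rows; each row is the pose to reach, as a shift and turn from the pose commanded when the call began, along the tool's axes at that moment; what a row does not reach only later rows make up. The controller multiplies each number of a shift by 75 cm and each number of a turn by 60 degrees. A row lasts 1/8 s, in which the tool goes at most 62.5 mm and 10.7 degrees, less where a joint would pass 70% of its speed; a pose out of reach is approached as far as the arm can. A call with a number of a shift or a turn outside -1 to 1 is refused whole. A call with a gripper value outside its range is refused whole. The fingers move at their own pace and stop on an object; "grip_force" is the grip in N (left out, the last holds). Time passes only in rows, so rows that repeat a pose let the fingers close. It gives the time, the measured TCP pose, the force, the opening and the grip force at its end, in the units of the state.
- get_state(): the state, without advancing time (a new reading comes with each control period).
- read_camera(name): name is "scene" or "top"; returns a dict with "pixels" (384x512x3 uint8, red, green, blue), "K" (3x3 intrinsics, pixels), "R" (3x3) and "t" (3): a world point X has camera coordinates R X + t. Camera axes: x right, y down, z forward; pixel columns grow to the right and rows downward; lengths in m; the calibration is good to about 2 mm. A picture is of the moment at which its call begins. There is no depth.
- sign_off(): hands the job in; it is judged then, once.
Trained networks look in a picture, given as the dict that the camera call returned (one of the last four; its "shot" number tells which), for a name from the list of things; names that differ only in an ending like _2 or _b are one class to them, and where a whole thing is asked for, a point or a joint stands for the part that bears it (a point fixed in the world has none). Each returns a list of dicts, best first, with "conf" (0 to 1); they miss things now and then, are a little off and sometimes report something else, mostly with a low value. They report only what shows in the picture. A call takes as long as a camera call. They do not tell look-alikes from the thing itself.
- recognise(picture, query): "point" ([row, column] in pixels, amid what is visible of it).
The state is a dict: "time": time; "qpos": joint angles; "dq": joint speeds; "joint_efforts": joint torques, N m; "eef_pos": TCP position; "tcp_rot": TCP orientation; "contact_force": force on the tool from outside, world axes, zero at the start; "wrist_torque": the same for the moment, N m; "opening": opening from 0.0 (shut) to 1.0 (fully open); "finger_force": force on a finger pad.
Only numpy, scipy, OpenCV 4.12 (cv2) and the standard library are available. Lean on these libraries where they do the work, as an engineer would, in place of code of your own. Each camera call takes 0.05 s, during which the arm holds its last target. There are 200 camera calls.

## Task

Set up the lug bracket for welding on the tilting table: press the loose copper chill bar into the recess in the table's sloped face until it sits flush, then take the bracket by its upright lug and lay its base flat on the slope, centred over the bar, square to the table and with its lower edge against the ledge. Finish while holding it there: keep gripping the lug and pressing the base onto the face with about 10 N, and do not let go. Leave the dish, the brush and the loupe where they are.

Things in the scene. Friction and masses are not known exactly. Their poses are not given: they have to be found in the camera images.
- table_face (a point): Point on the tilting table's sloped face, at the centre of the recess mouth. Its z is the face's outward normal (up and towards the robot), its x points straight up the slope, y across it. The face is 88 mm wide (y) and runs from x = -32 mm (the ledge) to x = +73 mm.
- tilt_table: Steel plate 116x88x18 mm on a dark steel foot, tilted 11 to 27 deg, low edge towards the robot; clamped, rigid. Origin on its hinge, 30 mm below the face; axes as table_face. Recess in the face: 65 (x) by 21 (y) mm, 8.5 deep, 1.5 mm chamfer. Ledge across the low end: 76 wide (y), 10 thick, 7 high over the face, its upper side at table_face x = -32 mm. A knob juts out at -y, lower down.
- chill_bar: Bare copper bar with two holes, 18 (x) by 62 (y) by 8 mm (z), 0.07 kg, lying flat on the worktop. Origin: centre of its underside. Its long axis y goes along table_face x, either way round; in the recess it has about 1.5 mm of play all round and its top ends about level with the face (up to 0.5 mm below). No room for fingertips beside it in the recess: take it by its upper half.
- lug_bracket: Plain steel workpiece standing on the worktop: base plate 64 (x) by 50 (y) by 5 mm (z) with an upright lug on it, 44 long (x), 8 thick (y), up to 38 mm over the underside at the centre, round shoulders, a 10 mm hole through it 27 mm up. 0.14 to 0.28 kg. Origin: centre of the base's underside. Placed right, its origin is at table_face, x along the slope, either way round.
- steel_dish: Shallow round steel dish with small screws in it, 71 mm across, 14 high; stands left of the tilting table. Bystander. Origin: centre of its underside.
- brass_brush: Wire brush, a wooden stick 157 long, 12 wide, 20 high with brass bristles, lying near the front edge of the worktop. Bystander. Origin: middle of its underside; y runs along it.
- loupe: Black eye loupe, a small barrel 38 mm across, 34 high, standing right of and in front of the tilting table. Bystander. Origin: centre of its underside.
Mind the look-alikes: they are no part of the job. What is shaped like the lug_bracket but red is not meant.

How it is judged:
On the way:
1. the copper chill bar sits flush in the recess of the sloped face, before the bracket is laid on (z of chill_bar in the frame of table_face between -0.0115 and -0.0065 m and x of chill_bar in the frame of table_face between -0.004 and 0.004 m and y of chill_bar in the frame of table_face between -0.004 and 0.004 m and angle between the z axis of chill_bar and the z axis of table_face, either way round below 0.05 rad and distance between lug_bracket and table_face above 0.05 m), for 0.3 s.
At the end, for the whole second after the job is handed in: Bar in the recess, at most 1.5 mm proud. Bracket base on the slope within 1.5 mm and 0.04 rad, within 3 mm of the ledge, centred across within 5 mm, square within 0.09 rad; gripped by the fingers (over 3 N), pressed on the table with 4 to 30 N, still (z of chill_bar in the frame of table_face between -0.0115 and -0.0065 m and x of chill_bar in the frame of table_face between -0.004 and 0.004 m and y of chill_bar in the frame of table_face between -0.004 and 0.004 m and angle between the z axis of chill_bar and the z axis of table_face, either way round below 0.05 rad and z of lug_bracket in the frame of table_face between -0.003 and 0.0015 m and angle between the z axis of lug_bracket and the z axis of table_face, either way round below 0.04 rad and angle between the x axis of lug_bracket and the x axis of table_face, either way round below 0.09 rad and x of lug_bracket in the frame of table_face between -0.004 and 0.003 m and y of lug_bracket in the frame of table_face between -0.005 and 0.005 m and contact force between lug_bracket and tilt_table between 4 and 30 N and contact force between the fingers and lug_bracket above 3 N and linear speed of lug_bracket below 0.01 m/s); the arm keeps its last pose, push and grip.
It fails at once if the dish, the brush or the loupe is shifted by more than 20 mm (distance of any of steel_dish, brass_brush, loupe from where it was at the start of the episode above 0.02 m).
It also fails if it takes over 64 s, if anything falls off the work surface, if the arm or the gripper's body presses on something with over 40 N, if the wrist force passes 120 N, or if a joint passes its speed limit or range.

## Working session

There is one attempt and no reset: what is moved stays moved. The work goes in short steps, Python scripts to look and compute and a tool call to move; the robot and the scene stay as the last step left them, time stands still between calls to the robot, and variables do not carry over. Pictures are saved under pics/ and viewed, at most 10 in all, crops included, and the job is handed in when it is done.

Besides the shell and the picture viewer there is one more tool, called after "Request:" as name(argument=value, ...) on one line, values as JSON. arm_command: Moves the arm, as the interface text tells. Shifts and turns lie within -1 to 1; 1 stands for 75 cm of shift or 60 degrees of turn. Its arguments: {"type":"object","properties":{"steps":{"type":"array"},"grip_force":{"type":"number"}},"required":["steps"]}

```bash
mkdir -p pics && ls
python3 - <<'E'
from plant import *
import cv2,numpy as np,pickle
s=get_state();print({k:np.round(v,4).tolist() for k,v in s.items()})
D={}
for n in("scene","top"):
    p=read_camera(n);D[n]=p
    cv2.imwrite(f"pics/{n}0.png",cv2.resize(p["pixels"][:,:,::-1],(800,600)))
    print(n,p["K"].tolist(),np.round(-p["R"].T@p["t"],3),np.round(p["R"],3).tolist())
    for q in("chill_bar","lug_bracket","tilt_table","table_face","steel_dish","loupe","brass_brush"):
        print(q,[(np.round(r["point"]).tolist(),round(r["conf"],2)) for r in recognise(p,q)[:3]])
pickle.dump(D,open("p0.pkl","wb"))
E
```

```text
pics
{'time': 0.0, 'qpos': [1.104, 0.2872, 1.5782, -0.0, 1.2786, -0.15], 'dq': [-0.0003, 0.0007, -0.0003, 0.001, 0.0003, -0.0014], 'joint_efforts': [0.0011, -40.5966, -29.2634, -0.0, 0.0057, 0.0], 'eef_pos': [0.21, 0.6408, 0.2299], 'tcp_rot': [0.1577, 0.9875, -0.0011, -0.0003], 'contact_force': [0.3022, -0.2104, 0.763], 'wrist_torque': [0.0231, -0.0119, 0.0113], 'finger_force': 0.0, 'opening': 0.9996}
scene [[464.0736597927911, 0.0, 255.8606019470989], [0.0, 464.0736597927911, 188.09632667900934], [0.0, 0.0, 1.0]] [ 0.05  -0.43   0.546] [[0.789, -0.614, 0.013], [-0.32, -0.428, -0.845], [0.525, 0.663, -0.534]]
chill_bar [([233.0, 202.0], 0.75)]
lug_bracket [([208.0, 188.0], 0.72), ([192.0, 334.0], 0.63)]
tilt_table [([190.0, 302.0], 0.63)]
table_face [([189.0, 298.0], 0.91)]
steel_dish []
loupe [([266.0, 287.0], 0.61)]
brass_brush [([238.0, 150.0], 0.96)]
top [[413.2858340663506, 0.0, 250.8617468640144], [0.0, 413.2858340663506, 183.5098864086463], [0.0, 0.0, 1.0]] [0.384 0.151 0.947] [[-0.016, -1.0, 0.001], [-0.991, 0.016, -0.132], [0.132, -0.003, -0.991]]
chill_bar [([231.0, 239.0], 0.78)]
lug_bracket [([224.0, 197.0], 0.78), ([101.0, 248.0], 0.55)]
tilt_table [([154.0, 273.0], 0.81)]
table_face [([150.0, 272.0], 0.89)]
steel_dish [([185.0, 182.0], 0.84), ([222.0, 198.0], 0.68)]
loupe [([206.0, 314.0], 0.51)]
brass_brush [([273.0, 212.0], 0.58)]
```

View pics/scene0.png

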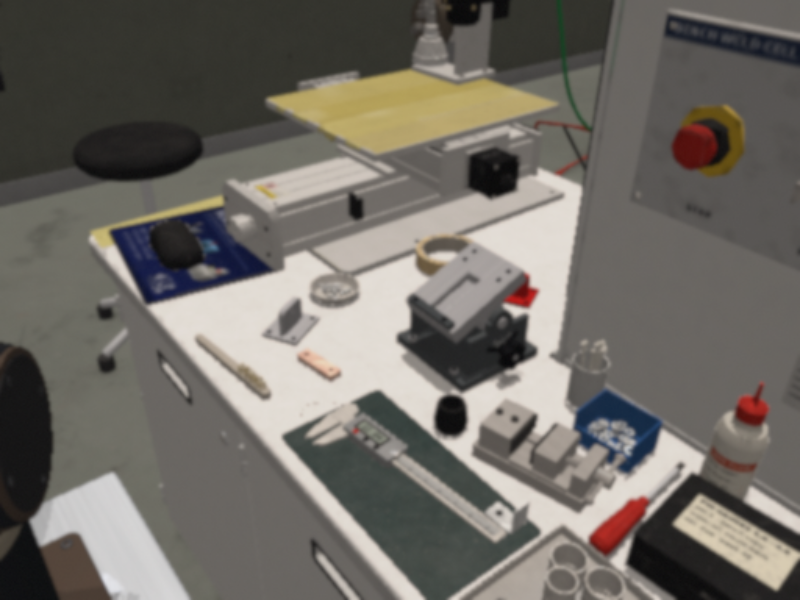

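View pics/top0.png

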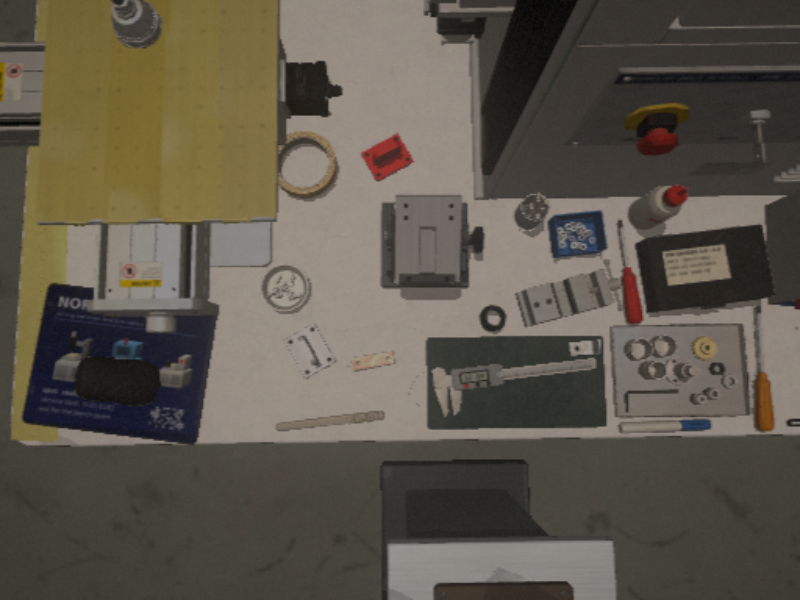

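Scene: bar at (319,364), bracket at (290,320), tilting table around (465,290), red look-alike behind it. Top: bar (373,361), bracket (311,350), table (428,240) (all in 800x600 pixels). Next I'll crop in for corner picking.

Run:
```python
import cv2,pickle,numpy as np
D=pickle.load(open("p0.pkl","rb"))
def crop(n,x,y,w,h,s,f):
    im=D[n]["pixels"][y:y+h,x:x+w,::-1]
    im=cv2.resize(im,None,fx=s,fy=s,interpolation=cv2.INTER_CUBIC)
    b=cv2.GaussianBlur(im,(0,0),s); im=cv2.addWeighted(im,2.2,b,-1.2,0)
    for k in range(0,w,10):
        cv2.putText(im,str(x+k),(k*s,8),0,.3,(0,0,255),1);cv2.line(im,(k*s,10),(k*s,14),(0,0,255),1)
        if k%20==0:cv2.line(im,(k*s,0),(k*s,h*s),(0,200,255),1) if 0 else None
    for k in range(0,h,10):
        cv2.putText(im,str(y+k),(0,k*s+4),0,.3,(0,0,255),1);cv2.line(im,(20,k*s),(26,k*s),(0,0,255),1)
    cv2.imwrite(f,im)
crop("top",175,115,140,130,5,"pics/tc.png")
crop("scene",162,150,190,105,4,"pics/sc.png")
```

```text
(no output)
```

View pics/tc.png

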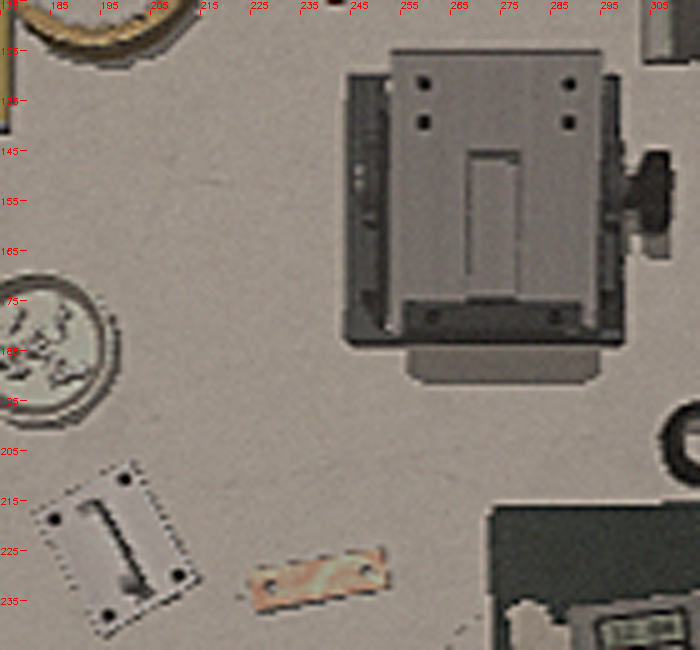

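View pics/sc.png

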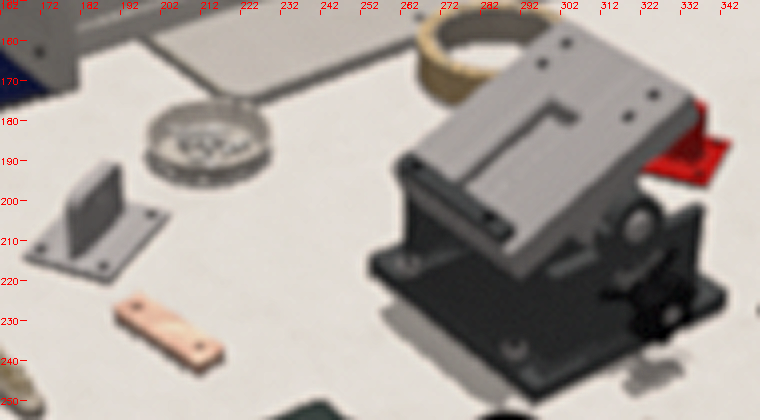

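```bash
cat > h.py <<'E'
import numpy as np,pickle,cv2
from scipy.optimize import least_squares
from scipy.spatial.transform import Rotation as Ro
D=pickle.load(open("p0.pkl","rb"))
def proj(n,X):
    c=D[n];q=np.asarray(X)@c["R"].T+c["t"];q=q@c["K"].T
    return q[:,:2]/q[:,2:]
T=lambda L:np.array(L)/5+[175,115]-.5
S=lambda L:np.array(L)/4+[162,150]-.5
def rot(yaw,tilt): # face: x up slope, z out of face towards the robot
    return Ro.from_euler('zy',[yaw,-tilt]).as_matrix()
E
cat > fit.py <<'E'
from h import *
# table
def tabpts(p):
    R=rot(p[3],p[4]);P=p[:3]
    h=[[p[5],p[7],0],[p[5],-p[7],0],[p[6],p[7],0],[p[6],-p[7],0]]
    t=[[73,44,0],[73,-44,0],[32.5,10.5,0],[32.5,-10.5,0],[-32.5,10.5,0],[-32.5,-10.5,0]]
    s=[[73,44,0],[73,-44,0],[32.5,10.5,0]]
    f=lambda L:P+(np.array(L)/1000)@R.T
    return f(h+t),f(h+s)
to=T([[424,84],[569,84],[424,122],[569,122],[391,50],[602,50],[468,152],[519,152],[468,298],[519,298]])
so=S([[566,43],[654,94],[542,63],[628,117],[560,25],[698,98],[556,103]])
def res(p):
    a,b=tabpts(p);return np.r_[(proj("top",a)-to).ravel(),(proj("scene",b)-so).ravel()]
r=least_squares(res,[.6,.1,.1,0,.35,60,45,30],x_scale=[.01,.01,.01,.1,.1,5,5,5],loss='soft_l1')
print("table",np.round(r.x,4),"tilt deg",np.degrees(r.x[4]));print(np.round(res(r.x).reshape(-1,2),1).tolist())
def flat(name,tp,tq,sp,sq,yaw0,x0):
    def pts(p,L):
        L=np.array(L)/1000.;return [p[0],p[1],p[2]]+L@rot(p[3],0).T
    def f(p):return np.r_[(proj("top",pts(p,tp(p)))-tq).ravel(),(proj("scene",pts(p,sp(p)))-sq).ravel()]
    r=least_squares(f,[*x0,0,yaw0,25,18],x_scale=[.01,.01,.01,.1,5,5],loss='soft_l1')
    print(name,np.round(r.x,4));print(np.round(f(r.x).reshape(-1,2),1).tolist())
# bracket; x axis dir in top img (68,116): down=-worldx, right=-worldy
c=lambda z:[[32,-25,z],[-32,-25,z],[-32,25,z],[32,25,z]]
ho=lambda p:[[p[4],p[5],5],[-p[4],p[5],5],[p[4],-p[5],5],[-p[4],-p[5],5]]
# x axis pointing image up-left: (-68,-116) => world (+116,+68): yaw .53; left(+y) = image lower-left
def bt(p):
    h=ho(p);return [[32,25,5],[32,-25,5],[-32,-25,5],[-32,25,5],h[0],h[2],h[3],h[1]]
def bs(p):
    h=ho(p);return [h[1],h[0],h[2],h[3]][:0]+[h[0],h[2],h[3],h[1]]
tq=T([[36,513],[133,462],[201,578],[106,637],[55,519],[125,480],[178,575],[108,616]])
import sys
# scene: which holes? visible (40,248),(152,214),(104,266)
def bs(p):
    h=ho(p);return [h[1],h[2],h[3]]
sq=S([[40,248],[152,214],[104,266]])
flat("bracket",bt,tq,bs,sq,.53,[.4,.3])
# bar: long axis y; image left end = +y world-ish
def bh(p):return [[0,p[4],8],[0,-p[4],8]]
def tt(p):return [[9,31,8],[9,-31,8],[-9,-31,8],[-9,31,8]]+bh(p)
flat("bar",tt,T([[250,575],[380,548],[388,583],[260,612],[270,586],[367,570]]),lambda p:bh(p),S([[138,305],[200,346]]),-.2,[.4,.2])
E
python3 fit.py
```

```text
table [ 5.48200e-01  9.97000e-02  9.01000e-02 -1.39000e-02  4.09300e-01
  6.19494e+01  4.56744e+01  2.99897e+01] tilt deg 23.450290895066058
[[0.2, -1.1], [0.2, -1.2], [0.1, -0.9], [-0.0, -1.0], [-0.0, 0.3], [0.5, 0.3], [0.6, -0.7], [0.5, -0.7], [0.3, 0.3], [-0.0, 0.3], [-0.4, 0.7], [-0.5, 0.9], [-0.5, 0.8], [-0.2, 0.7], [0.3, -1.1], [-1.9, -0.6], [-2.1, -0.7]]
bracket [4.19100e-01 2.68900e-01 1.50000e-03 5.16100e-01 2.47039e+01 1.85139e+01]
[[-0.0, -0.0], [-0.3, -1.0], [0.1, 0.2], [-0.2, -0.3], [0.2, 0.1], [0.4, -0.4], [0.6, -0.6], [0.3, -0.4], [-1.0, 0.1], [-0.8, 0.1], [-0.8, -0.1]]
bar [4.03400e-01 1.77700e-01 1.40000e-03 1.84200e-01 2.22917e+01 1.80000e+01]
[[-0.2, -0.7], [0.7, -0.8], [0.7, 0.0], [-0.7, -0.2], [0.3, 0.2], [0.3, -0.5], [-1.7, 0.3], [-1.0, -0.1]]
```

```bash
cat > edge.py <<'E'
from h import *
G={n:cv2.cvtColor(D[n]["pixels"],cv2.COLOR_RGB2GRAY).astype(np.float32) for n in D}
from scipy.ndimage import map_coordinates as mc
# edges: (object, camera, A, B) mm
E=[]
def e(o,cams,*L):
    for n in cams:
        for A,B in L:E.append((o,n,np.array(A,float),np.array(B,float)))
e(0,["top"],([73,44,0],[73,-44,0]),([70,44,0],[-30,44,0]),([70,-44,0],[-30,-44,0]),([28,10.5,0],[-25,10.5,0]),([28,-10.5,0],[-25,-10.5,0]),([32.5,8,0],[32.5,-8,0]))
e(0,["scene"],([73,40,0],[73,-40,0]),([70,44,0],[-35,44,0]),([50,-44,0],[-35,-44,0]),([28,10.5,0],[-25,10.5,0]))
e(1,["scene"],([-32,-22,0],[-32,22,0]),([-30,-25,0],[30,-25,0]),([32,-22,5],[32,22,5]))
e(1,["scene"],([-22,-4,8],[-22,-4,24]))
e(1,["top"],([-30,-25,5],[30,-25,5]),([32,-22,5],[32,22,5]),([-30,25,5],[30,25,5]),([-32,-22,5],[-32,22,5]))
b=([9,-28,8],[9,28,8]),([-7,31,8],[7,31,8]); 
e(2,["top"],*b,([-9,-28,8],[-9,28,8]),([-7,-31,8],[7,-31,8]))
e(2,["scene"],([9,-28,8],[9,28,8]),([-9,-28,0],[-9,28,0]),([-7,-31,0],[7,-31,0]),([-7,31,8],[7,31,8]))
def world(p,o,X):
    X=X/1000
    if o==0:return p[:3]+X@rot(p[3],p[4]).T
    q=p[5+3*(o-1):8+3*(o-1)];return np.r_[q[:2],0]+X@rot(q[2],0).T
off=lambda p,n:p[11:13] if n=="top" else p[13:15]
def run(p,rng):
    M=[]
    for k,(o,n,A,B) in enumerate(E):
        s=np.linspace(0,1,25)[:,None];X=A+(B-A)*s
        u=proj(n,world(p,o,X))+off(p,n);d=u[-1]-u[0];nn=np.array([-d[1],d[0]])/np.hypot(*d)
        t=np.arange(-rng-1,rng+1.01,.25)
        U=u[:,None]+nn*t[None,:,None]
        I=mc(G[n],[U[...,1],U[...,0]],order=1).mean(0)   # average profile along the edge
        g=np.abs(np.gradient(cv2.GaussianBlur(I[None].astype(np.float32),(0,0),2)[0]))[4:-4];tt=t[4:-4]
        i=int(g.argmax())
        w=slice(max(i-3,0),i+4);m=(tt[w]*g[w]).sum()/g[w].sum()
        M.append((k,nn,u.mean(0)+nn*m,m,g[i]))
    def f(q):
        r=[]
        for k,nn,y,m,gi in M:
            o,n,A,B=E[k];s=np.linspace(0,1,2)[:,None]
            u=proj(n,world(q,o,A+(B-A)*s))+off(q,n);d=u[1]-u[0];N=np.array([-d[1],d[0]])/np.hypot(*d)
            r.append(N@(y-u.mean(0)))
        return np.array(r)
    def f2(q):
        # slopes: use both halves
        return np.r_[f(q)*2,q[11:15]*1.0,(q-p0)[[3,7,10]]*20]
    r=least_squares(f2,p,x_scale=np.r_[[.01]*3,.1,.1,[.01,.01,.1]*2,[1]*4],loss='soft_l1')
    return r.x,M,f(r.x)
p0=np.array([.548,.0997,.09,-.0139,.40,.4191,.2689,.516,.4034,.1777,.1842,0,0,0,0])
if __name__=="__main__":
    # split every edge in two halves so that angles are observed
    E[:]=[(o,n,*h) for o,n,A,B in E for h in ((A,(A+B)/2),((A+B)/2,B))]
    p=p0
    for rng in (3,3,2.5,2.5,2,2,2,1.5,1.5,1.5):p,M,r=run(p,rng)
    print(np.round(p,4));
    for (k,*_,m,g),x in zip(M,r):print(E[k][0],E[k][1][0],E[k][2].tolist(),round(x,2),round(float(g),1),end=" | ")
    np.save("p.npy",p)
    S2=5
    out=[]
    for n,(x,y,w,h) in {"top":(175,120,140,120),"scene":(165,155,180,100)}.items():
        im=cv2.resize(np.ascontiguousarray(D[n]["pixels"][y:y+h,x:x+w,::-1]),None,fx=S2 if n=="top" else 4,fy=S2 if n=="top" else 4,interpolation=cv2.INTER_CUBIC)
        s=S2 if n=="top" else 4
        for o,nn,A,B in E:
            if nn==n:
                u=(proj(n,world(p,o,np.array([A,B])))+off(p,n)-[x,y]+.5)*s
                cv2.line(im,*[tuple(int(v) for v in q) for q in u],(0,255,0),1)
        cv2.imwrite(f"pics/ov_{n}.png",im);out.append(im)
    W=750;c=np.zeros((600,800,3),np.uint8)
    a=cv2.resize(out[0],(500,428));b2=cv2.resize(out[1],(0,0),fx=.0+1,fy=1)
    cv2.imwrite("pics/ov.png",np.vstack([cv2.copyMakeBorder(out[0][:,:],0,0,0,20,0)])[:600])
E
python3 edge.py
```

```text
[ 0.5504  0.1013  0.0878 -0.0291  0.4412  0.4182  0.2662  0.4715  0.4033
  0.1752  0.1451  0.0116  0.4501  0.2592 -0.6213]
0 t [73.0, 44.0, 0.0] -0.32 7.4 | 0 t [73.0, 0.0, 0.0] -0.59 7.5 | 0 t [70.0, 44.0, 0.0] -0.22 4.0 | 0 t [20.0, 44.0, 0.0] -0.49 6.2 | 0 t [70.0, -44.0, 0.0] -0.45 3.9 | 0 t [20.0, -44.0, 0.0] -0.7 5.6 | 0 t [28.0, 10.5, 0.0] 0.61 2.7 | 0 t [1.5, 10.5, 0.0] 0.33 2.5 | 0 t [28.0, -10.5, 0.0] 0.61 1.6 | 0 t [1.5, -10.5, 0.0] 0.27 1.6 | 0 t [32.5, 8.0, 0.0] 0.42 5.5 | 0 t [32.5, 0.0, 0.0] 0.41 5.3 | 0 s [73.0, 40.0, 0.0] 0.16 4.8 | 0 s [73.0, 0.0, 0.0] -0.12 4.8 | 0 s [70.0, 44.0, 0.0] 0.09 1.3 | 0 s [17.5, 44.0, 0.0] -0.5 1.8 | 0 s [50.0, -44.0, 0.0] 0.03 6.0 | 0 s [7.5, -44.0, 0.0] 0.2 6.1 | 0 s [28.0, 10.5, 0.0] 0.02 5.5 | 0 s [1.5, 10.5, 0.0] 0.0 5.4 | 1 s [-32.0, -22.0, 0.0] 0.52 8.6 | 1 s [-32.0, 0.0, 0.0] 0.47 8.1 | 1 s [-30.0, -25.0, 0.0] 0.5 7.2 | 1 s [0.0, -25.0, 0.0] -0.01 7.1 | 1 s [32.0, -22.0, 5.0] 0.26 5.4 | 1 s [32.0, 0.0, 5.0] 1.0 2.2 | 1 s [-22.0, -4.0, 8.0] -1.15 5.4 | 1 s [-22.0, -4.0, 16.0] -1.13 5.4 | 1 t [-30.0, -25.0, 5.0] 0.08 2.6 | 1 t [0.0, -25.0, 5.0] -0.4 2.1 | 1 t [32.0, -22.0, 5.0] -0.41 2.9 | 1 t [32.0, 0.0, 5.0] -1.16 3.9 | 1 t [-30.0, 25.0, 5.0] 0.93 1.9 | 1 t [0.0, 25.0, 5.0] 0.47 1.6 | 1 t [-32.0, -22.0, 5.0] 0.29 4.0 | 1 t [-32.0, 0.0, 5.0] 0.14 3.1 | 2 t [9.0, -28.0, 8.0] 1.05 2.0 | 2 t [9.0, 0.0, 8.0] 1.05 1.9 | 2 t [-7.0, 31.0, 8.0] -0.79 1.4 | 2 t [0.0, 31.0, 8.0] 1.07 2.3 | 2 t [-9.0, -28.0, 8.0] -0.57 4.6 | 2 t [-9.0, 0.0, 8.0] -0.9 6.2 | 2 t [-7.0, -31.0, 8.0] -0.37 2.7 | 2 t [0.0, -31.0, 8.0] -0.68 2.1 | 2 s [9.0, -28.0, 8.0] -1.0 1.5 | 2 s [9.0, 0.0, 8.0] 0.07 1.6 | 2 s [-9.0, -28.0, 0.0] 0.23 9.0 | 2 s [-9.0, 0.0, 0.0] 0.07 8.7 | 2 s [-7.0, -31.0, 0.0] -0.02 8.8 | 2 s [0.0, -31.0, 0.0] -0.0 8.5 | 2 s [-7.0, 31.0, 8.0] 0.74 3.8 | 2 s [0.0, 31.0, 8.0] 1.01 4.2 |
```

```bash
cat >> h.py <<'E'
def toolR(psi,tilt=0,pitch=0):
    """tool y at angle psi from world y, z down; then leaned with the slope (tilt of the face, yaw 0 about table)"""
    return rot(psi,tilt)@np.diag([-1,1,-1.]) # x down-slope, y across, z into face
def plan(pos,R,cur=None):
    from plant import get_state
    s=get_state();p=np.array(s["eef_pos"]);C=Ro.from_quat(s["tcp_rot"]).as_matrix()
    if cur is not None:p,C=cur
    t=C.T@(np.array(pos)-p)/.75
    w=Ro.from_matrix(C.T@R).as_rotvec()/(np.pi/3)
    print("t",np.round(t,4).tolist(),"w",np.round(w,4).tolist(),"cur",np.round(p,4),"F",np.round(s["contact_force"],1),"op",round(s["opening"],3),"ff",np.round(s["finger_force"],1),"q",np.round(s["qpos"],2),"time",s["time"])
E
python3 - <<'E'
from h import *
bar=[.4035,.1765];psi=.18-np.pi/2
plan([*bar,.12],toolR(psi))
E
```

```text
t [-0.438, -0.5088, 0.1484] w [0.0, -0.0, 1.0256] cur [0.2102 0.6414 0.2314] F [-0.8  0.2  0. ] op 1.005 ff 0.0 q [ 1.1   0.29  1.58  0.    1.28 -0.15] time 0.8
```

Request:
arm_command(steps=[{"translation": [-0.07, -0.08, 0], "twist": [0, 0, 0.15], "fingers": -0.1}, {"translation": [-0.14, -0.16, 0.02], "twist": [0, 0, 0.3], "fingers": -0.1}, {"translation": [-0.2, -0.23, 0.04], "twist": [0, 0, 0.45], "fingers": -0.1}, {"translation": [-0.25, -0.29, 0.06], "twist": [0, 0, 0.6], "fingers": -0.1}, {"translation": [-0.3, -0.35, 0.08], "twist": [0, 0, 0.75], "fingers": -0.1}])

```text
time: 1.42
eef_pos: [0.3286, 0.356, 0.1809]
tcp_rot: [0.526, 0.851, 0.001, 0.0]
contact_force: [1.5, 0.2, 0.6]
opening: 0.448
finger_force: 0.0
```

Run:
```python
from h import *
plan([.4035,.1765,.12],toolR(.18-np.pi/2))
```

```text
t [-0.2588, -0.0179, 0.0811] w [0.0015, -0.0002, 0.2711] cur [0.3286 0.356  0.1809] F [1.5 0.2 0.6] op 0.448 ff 0.0 q [ 0.62 -0.09  2.08 -0.    1.15  0.15] time 1.425
```

Request:
arm_command(steps=[{"translation": [-0.08, -0.006, 0.05], "twist": [0, 0, 0.14], "fingers": -0.2}, {"translation": [-0.16, -0.012, 0.1], "twist": [0, 0, 0.271], "fingers": -0.2}, {"translation": [-0.22, -0.018, 0.14], "twist": [0, 0, 0.271], "fingers": -0.2}, {"translation": [-0.259, -0.018, 0.174], "twist": [0, 0, 0.271], "fingers": -0.2}, {"translation": [-0.259, -0.018, 0.174], "twist": [0, 0, 0.271], "fingers": -0.2}])

```text
time: 2.05
eef_pos: [0.4027, 0.1761, 0.0483]
tcp_rot: [0.64, 0.768, -0.002, -0.001]
contact_force: [-1.1, -0.3, -0.5]
opening: 0.403
finger_force: 0.0
```

Run:
```python
from h import *
from plant import read_camera
out=[]
plan([.4035,.1765,.05],toolR(.18-np.pi/2))
p={n:read_camera(n) for n in D};pickle.dump(p,open("p1.pkl","wb"))
from plant import get_state
s=get_state();P=np.array(s["eef_pos"]);R=Ro.from_quat(s["tcp_rot"]).as_matrix()
for n,(x,y,w,h) in {"top":(195,185,85,75),"scene":(160,170,85,75)}.items():
    im=cv2.resize(np.ascontiguousarray(p[n]["pixels"][y:y+h,x:x+w,::-1]),None,fx=4.7,fy=4.7,interpolation=cv2.INTER_CUBIC)
    for o in (0,.02,-.02):
        u=(proj(n,[P+R[:,1]*o])[0]-[x,y]+.5)*4.7
        cv2.circle(im,tuple(int(v) for v in u),2,(0,255,0),-1)
    out.append(im)
cv2.imwrite("pics/g1.png",np.hstack(out)[:,:800]);print(out[0].shape)
```

```text
t [0.0003, 0.0011, -0.0022] w [-0.0045, 0.0001, 0.0005] cur [0.4027 0.1761 0.0483] F [-1.1 -0.3 -0.5] op 0.403 ff 0.0 q [ 0.18  0.01  2.26 -0.    0.87  0.  ] time 2.05
(352, 400, 3)
```

View pics/g1.png

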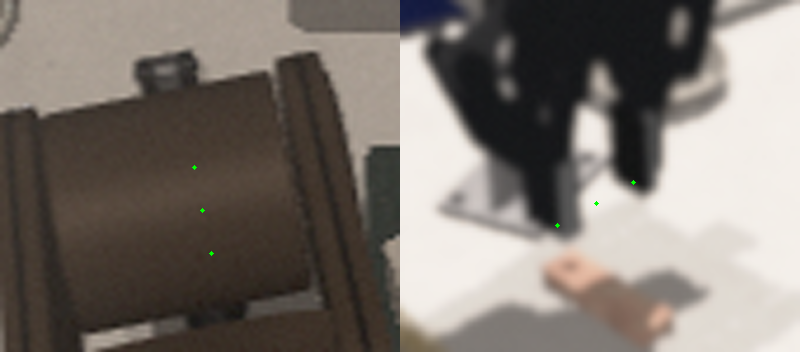

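The scene picture shows the fingertips at about (565,238) and (640,190), within 2 px of the projected TCP. The bar lies just below and between them. The scene camera reads about 1 px too far right, so I'll trust the top view more.

Request:
arm_command(steps=[{"translation": [-0.001, 0.001, 0.025], "twist": [0, 0, 0], "fingers": -0.3}, {"translation": [-0.001, 0.001, 0.045], "twist": [0, 0, 0], "fingers": -0.3}, {"translation": [-0.001, 0.001, 0.057], "twist": [0, 0, 0], "fingers": -0.3}, {"translation": [-0.001, 0.001, 0.057], "twist": [0, 0, 0], "fingers": -0.3}])

```text
time: 2.65
eef_pos: [0.4039, 0.178, 0.0071]
tcp_rot: [0.639, 0.77, -0.001, -0.0]
contact_force: [-0.3, 0.4, 0.1]
opening: 0.349
finger_force: 0.0
```

Run:
```python
from h import *
plan([.4034,.1772,.005],toolR(.18-np.pi/2))
```

```text
t [-0.0009, -0.0008, 0.0028] w [-0.0013, -0.0, 0.0054] cur [0.4039 0.178  0.0071] F [-0.3  0.4  0.1] op 0.349 ff 0.0 q [ 0.18  0.1   2.27  0.    0.77 -0.  ] time 2.65
```

Request:
arm_command(steps=[{"translation": [0, 0, 0.003], "twist": [0, 0, 0], "fingers": -0.3}, {"translation": [0, 0, 0.003], "twist": [0, 0, 0], "fingers": -1}, {"translation": [0, 0, 0.003], "twist": [0, 0, 0], "fingers": -1}, {"translation": [0, 0, 0.003], "twist": [0, 0, 0], "fingers": -1}, {"translation": [0, 0, 0.003], "twist": [0, 0, 0], "fingers": -1}], grip_force=40)

```text
time: 3.28
eef_pos: [0.405, 0.1777, 0.0057]
tcp_rot: [0.639, 0.769, 0.0, 0.0]
contact_force: [-0.2, 0.2, 2.8]
opening: 0.188
finger_force: 39.3
```

Request:
arm_command(steps=[{"translation": [0, 0, 0], "twist": [0, 0, 0], "fingers": -1}, {"translation": [0, 0, -0.08], "twist": [0, 0, 0], "fingers": -1}, {"translation": [0, 0, -0.15], "twist": [0, 0, 0], "fingers": -1}, {"translation": [0, 0, -0.2], "twist": [0, 0, 0], "fingers": -1}, {"translation": [0, 0, -0.2], "twist": [0, 0, 0], "fingers": -1}])

```text
time: 3.9
eef_pos: [0.4065, 0.178, 0.1583]
tcp_rot: [0.639, 0.769, 0.003, 0.002]
contact_force: [0.4, -1.5, -0.9]
opening: 0.184
finger_force: 39.1
```

Run:
```python
from h import *
from plant import read_camera,get_state
th=.41;psi=-.016
F=np.array([.5485,.100,.090])
Rf=rot(psi,th)
plan(F+Rf@[.008,0,.06],toolR(psi,th))
p=read_camera("scene");out=[]
s=get_state();P=np.array(s["eef_pos"]);R=Ro.from_quat(s["tcp_rot"]).as_matrix()
u=proj("scene",[P])[0].astype(int);x,y=u-[50,35]
im=cv2.resize(np.ascontiguousarray(p["pixels"][y:y+75,x:x+100,::-1]),None,fx=6,fy=6,interpolation=cv2.INTER_CUBIC)
u=(proj("scene",[P])[0]-[x,y]+.5)*6;cv2.circle(im,tuple(int(v) for v in u),2,(0,255,0),-1)
for a,b in ((9,31),(9,-31),(-9,31),(-9,-31)):
    u=(proj("scene",[P+R@np.array([b,a,-.004*1000+0])/1000])[0]-[x,y]+.5)*6;cv2.circle(im,tuple(int(v) for v in u),2,(255,0,0),-1)
cv2.imwrite("pics/g2.png",im)
```

```text
t [-0.1331, 0.1452, 0.0145] w [-0.2677, -0.319, -1.2895] cur [0.4065 0.178  0.1583] F [ 0.4 -1.5 -0.9] op 0.184 ff 39.1 q [ 0.18 -0.17  2.19 -0.    1.11 -0.  ] time 3.9
```

View pics/g2.png

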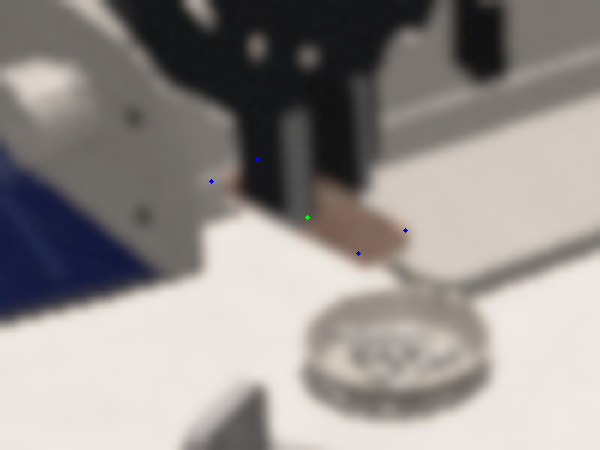

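The bar is held and sits roughly 3 mm off-centre in the grip, towards the end that will point upslope. I'll use the ledge as a stop to correct that.

Request:
arm_command(steps=[{"translation": [-0.015, 0.015, -0.01], "twist": [-0.03, -0.035, -0.14], "fingers": -1}, {"translation": [-0.03, 0.03, -0.02], "twist": [-0.06, -0.07, -0.28], "fingers": -1}, {"translation": [-0.045, 0.045, -0.03], "twist": [-0.09, -0.11, -0.42], "fingers": -1}, {"translation": [-0.06, 0.06, -0.04], "twist": [-0.12, -0.145, -0.56], "fingers": -1}, {"translation": [-0.075, 0.075, -0.04], "twist": [-0.15, -0.18, -0.7], "fingers": -1}])

```text
time: 4.58
eef_pos: [0.4693, 0.1323, 0.1827]
tcp_rot: [0.314, 0.942, -0.001, 0.118]
contact_force: [0.3, 0.4, -1.4]
opening: 0.186
finger_force: 39.1
```

```bash
cat >> h.py <<'E'
TH=.41;PSI=-.016;FC=np.array([.5485,.100,.090]);RF=rot(PSI,TH)
def face(): # tool in face frame, mm
    from plant import get_state
    s=get_state();P=np.array(s["eef_pos"]);R=Ro.from_quat(s["tcp_rot"]).as_matrix()
    print("face mm",np.round(RF.T@(P-FC)*1000,1),"F face",np.round(RF.T@np.array(s["contact_force"]),1),"rel rot",np.round(Ro.from_matrix(toolR(PSI,TH).T@R).as_rotvec(),3))
E
python3 - <<'E'
from h import *
plan(FC+RF@[.010,0,.04],toolR(PSI,TH));face()
E
```

```text
t [-0.085, 0.0174, 0.0922] w [-0.127, -0.1463, -0.5827] cur [0.4693 0.1323 0.1827] F [ 0.3  0.4 -1.4] op 0.186 ff 39.1 q [ 0.12 -0.2   2.18 -0.13  0.94 -0.74] time 4.575
face mm [-36.2  31.7 116.6] F face [-0.3  0.4 -1.4] rel rot [0.133 0.153 0.61 ]
```

Request:
arm_command(steps=[{"translation": [-0.02, 0.004, 0.01], "twist": [-0.03, -0.035, -0.14], "fingers": -1}, {"translation": [-0.04, 0.008, 0.03], "twist": [-0.06, -0.07, -0.28], "fingers": -1}, {"translation": [-0.06, 0.012, 0.05], "twist": [-0.095, -0.11, -0.437], "fingers": -1}, {"translation": [-0.085, 0.0174, 0.075], "twist": [-0.127, -0.1463, -0.5827], "fingers": -1}, {"translation": [-0.085, 0.0174, 0.0922], "twist": [-0.127, -0.1463, -0.5827], "fingers": -1}])

```text
time: 5.2
eef_pos: [0.5409, 0.099, 0.1296]
tcp_rot: [0.012, 0.979, 0.002, 0.202]
contact_force: [-0.5, -0.4, 0.3]
opening: 0.187
finger_force: 39.1
```

Run:
```python
from h import *
from plant import read_camera,get_state
plan(FC+RF@[.010,0,.014],toolR(PSI,TH));face()
out=[]
s=get_state();P=np.array(s["eef_pos"]);R=Ro.from_quat(s["tcp_rot"]).as_matrix()
for n,(x,y,w,h) in {"scene":(250,140,110,95)}.items():
    p=read_camera(n)
    im=cv2.resize(np.ascontiguousarray(p["pixels"][y:y+h,x:x+w,::-1]),None,fx=6,fy=6,interpolation=cv2.INTER_CUBIC)
    L=[FC+RF@np.array(q)/1000 for q in ([32.5,10.5,0],[32.5,-10.5,0],[-32.5,10.5,0],[-32.5,-10.5,0],[73,44,0],[73,-44,0],[-43,-44,0],[-32,-38,7],[-32,38,7])]+[P]
    for u in proj(n,L):cv2.circle(im,tuple(int(v) for v in (u-[x,y]+.5)*6),2,(0,255,0),-1)
    cv2.imwrite("pics/g3.png",im)
```

```text
t [-0.0016, 0.0012, 0.0338] w [-0.0013, -0.0028, -0.0086] cur [0.5409 0.099  0.1296] F [-0.5 -0.4  0.3] op 0.187 ff 39.1 q [-0.   -0.07  2.2   0.    0.6  -1.55] time 5.2
face mm [ 8.9 -0.8 39.4] F face [-0.3 -0.4  0.5] rel rot [0.001 0.003 0.009]
```

View pics/g3.png

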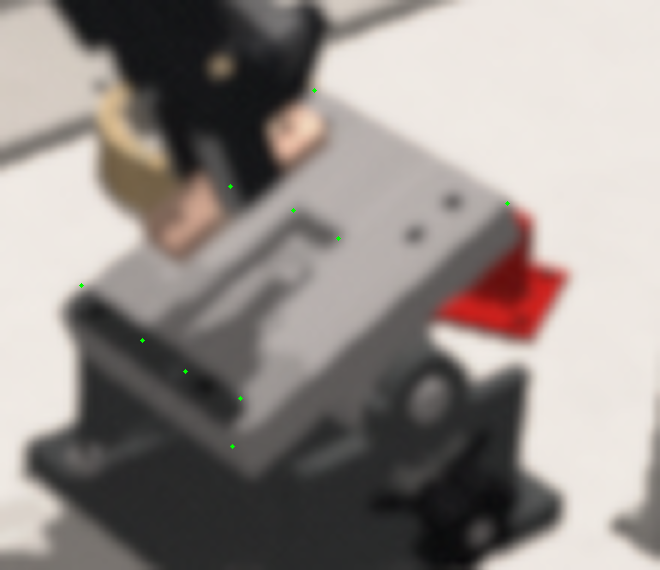

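The scene picture shows the bar above the recess: its near low corner at about (180,258) and near high corner at about (325,152). The table overlay agrees to 1–2 px.

Run:
```python
from h import *
from plant import get_state
s=get_state();P=np.array(s["eef_pos"]);R=Ro.from_quat(s["tcp_rot"]).as_matrix()
L=[P+R@np.array(q)/1000 for q in ([31,-9,5.5],[-31,-9,5.5],[31,-9,-2.5],[-31,-9,-2.5],[0,-9,5.5])]
print(((proj("scene",L)-[250,140]+.5)*6).round())
```

```text
[[175. 281.]
 [326. 154.]
 [167. 263.]
 [320. 136.]
 [251. 217.]]
```

Request:
arm_command(steps=[{"translation": [0, 0.001, 0.02], "twist": [0, 0, -0.008], "fingers": -1}, {"translation": [0.001, 0.001, 0.035], "twist": [0, 0, -0.008], "fingers": -1}, {"translation": [0.001, 0.001, 0.041], "twist": [0, 0, -0.008], "fingers": -1}, {"translation": [0.001, 0.001, 0.041], "twist": [0, 0, -0.008], "fingers": -1}])

```text
time: 5.75
eef_pos: [0.5543, 0.1009, 0.1047]
tcp_rot: [0.006, 0.979, 0.001, 0.205]
contact_force: [-0.2, 0.4, -1.4]
opening: 0.186
finger_force: 39.1
```

Request:
arm_command(steps=[{"translation": [0.004, 0, 0], "twist": [0, 0, 0], "fingers": -1}, {"translation": [0.007, 0, 0], "twist": [0, 0, 0], "fingers": -1}, {"translation": [0.01, 0, 0], "twist": [0, 0, 0], "fingers": -1}])

```text
time: 6.12
eef_pos: [0.5473, 0.1008, 0.1023]
tcp_rot: [0.006, 0.979, 0.001, 0.205]
contact_force: [-0.7, 0.5, -1.4]
opening: 0.187
finger_force: 39.1
```

Run:
```python
from h import *
plan(FC+RF@[-.004,0,.009],toolR(PSI,TH));face()
```

```text
t [0.0104, -0.0011, 0.0036] w [-0.0004, 0.0036, 0.0028] cur [0.5473 0.1008 0.1023] F [-0.7  0.5 -1.4] op 0.187 ff 39.1 q [-0.   -0.01  2.21 -0.    0.53 -1.56] time 6.125
face mm [ 3.8  0.8 11.7] F face [-1.2  0.5 -1. ] rel rot [ 0.    -0.004 -0.003]
```

Request:
arm_command(steps=[{"translation": [0, -0.001, 0.002], "twist": [0, 0, 0], "fingers": -1}, {"translation": [0, -0.001, 0.004], "twist": [0, 0, 0], "fingers": -1}, {"translation": [0.003, -0.001, 0.004], "twist": [0, 0, 0], "fingers": -1}, {"translation": [0.006, -0.001, 0.004], "twist": [0, 0, 0], "fingers": -1}, {"translation": [0.006, -0.001, 0.004], "twist": [0, 0, 0], "fingers": -1}])

```text
time: 6.75
eef_pos: [0.5442, 0.1001, 0.0972]
tcp_rot: [0.006, 0.979, 0.001, 0.205]
contact_force: [-0.1, 0.8, -0.6]
opening: 0.182
finger_force: 39.1
```

Run:
```python
from h import *
face()
```

```text
face mm [-1.1  0.1  8.3] F face [-0.3  0.8 -0.5] rel rot [ 0.    -0.003 -0.003]
```

Request:
arm_command(steps=[{"translation": [0.0015, 0, 0], "twist": [0, 0, 0], "fingers": -1}, {"translation": [0.003, 0, 0], "twist": [0, 0, 0], "fingers": -1}, {"translation": [0.003, 0, 0], "twist": [0, 0, 0], "fingers": -1}])

```text
time: 7.12
eef_pos: [0.5435, 0.1001, 0.0975]
tcp_rot: [0.006, 0.978, 0.001, 0.207]
contact_force: [3.4, 0.4, 0.4]
opening: 0.184
finger_force: 39.0
```

Run:
```python
from h import *
face()
```

```text
face mm [-1.6  0.1  8.9] F face [ 3.3  0.5 -1. ] rel rot [ 0.    -0.006 -0.003]
```

Request:
arm_command(steps=[{"translation": [-0.0037, 0, 0], "twist": [0, 0, 0], "fingers": -1}, {"translation": [-0.0037, 0, 0.002], "twist": [0, 0, 0], "fingers": -1}, {"translation": [-0.0037, 0, 0.004], "twist": [0, 0, 0], "fingers": -1}, {"translation": [-0.0037, 0, 0.006], "twist": [0, 0, 0], "fingers": -1}, {"translation": [-0.0037, 0, 0.006], "twist": [0, 0, 0], "fingers": -1}])

```text
time: 7.75
eef_pos: [0.5465, 0.1, 0.0931]
tcp_rot: [0.006, 0.979, 0.001, 0.205]
contact_force: [-0.3, -0.5, -0.9]
opening: 0.189
finger_force: 39.1
```

Run:
```python
from h import *
face()
```

```text
face mm [-0.6 -0.   3.6] F face [-0.6 -0.5 -0.7] rel rot [ 0.001 -0.002 -0.003]
```

Request:
arm_command(steps=[{"translation": [0, 0, 0.002], "twist": [0, 0, 0], "fingers": -1}, {"translation": [0, 0, 0.004], "twist": [0, 0, 0], "fingers": -1}, {"translation": [0, 0, 0.004], "twist": [0, 0, 0], "fingers": -1}])

```text
time: 8.12
eef_pos: [0.5478, 0.1, 0.0913]
tcp_rot: [0.006, 0.979, 0.001, 0.205]
contact_force: [-6.1, -1.5, 5.9]
opening: 0.18
finger_force: 43.6
```

Run:
```python
from h import *
face()
from plant import read_camera
x,y,w,h=250,140,110,95
p=read_camera("scene")
im=cv2.resize(np.ascontiguousarray(p["pixels"][y:y+h,x:x+w,::-1]),None,fx=6,fy=6,interpolation=cv2.INTER_CUBIC)
cv2.imwrite("pics/g4.png",im)
```

```text
face mm [-0.1 -0.   1.5] F face [-3.2 -1.6  7.9] rel rot [ 0.001 -0.002 -0.003]
```

View pics/g4.png

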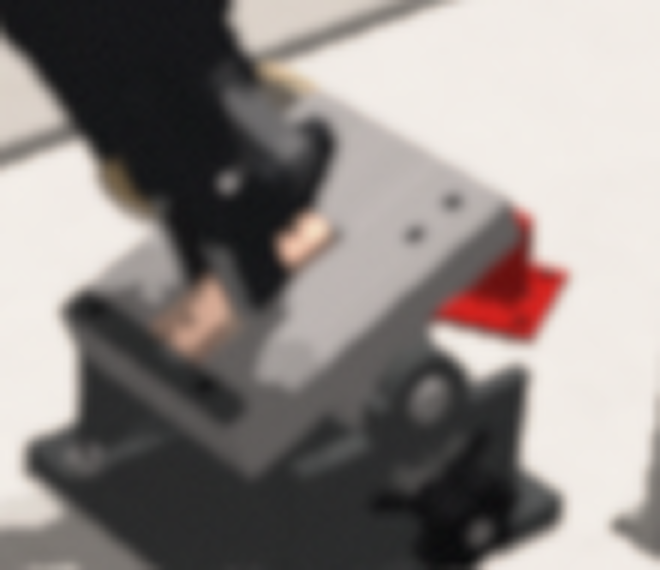

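Now the bar sits over the recess, its upper end at the recess's upper corner (~(330,235)) and its low end by the ledge. The reaction points downslope, so it is riding on the upper chamfer. I'll shift it slightly downslope while pushing.

Request:
arm_command(steps=[{"translation": [0.001, -0.0005, 0], "twist": [0, 0, 0], "fingers": -1}, {"translation": [0.002, -0.0005, 0.001], "twist": [0, 0, 0], "fingers": -1}, {"translation": [0.002, -0.0005, 0.002], "twist": [0, 0, 0], "fingers": -1}])

```text
time: 8.55
eef_pos: [0.5479, 0.1, 0.0912]
tcp_rot: [0.006, 0.979, 0.001, 0.206]
contact_force: [-16.3, -1.7, 21.2]
opening: 0.188
finger_force: 53.9
```

Run:
```python
from h import *
face()
```

```text
face mm [-0.1 -0.   1.4] F face [-6.4 -1.8 26. ] rel rot [ 0.    -0.004 -0.004]
```

The force normal to the face is up while the position hasn't changed, so the fingertips are on the face and the bar is about half in. I'll release and look.

Request:
arm_command(steps=[{"translation": [-0.0005, 0, -0.0035], "twist": [0, 0, 0], "fingers": -1}, {"translation": [-0.0005, 0, -0.0035], "twist": [0, 0, 0], "fingers": -0.3}, {"translation": [-0.0005, 0, -0.0035], "twist": [0, 0, 0], "fingers": -0.3}, {"translation": [-0.0005, 0, -0.03], "twist": [0, 0, 0], "fingers": -0.3}, {"translation": [-0.0005, 0, -0.07], "twist": [0, 0, 0], "fingers": -0.3}])

```text
time: 9.18
eef_pos: [0.5255, 0.0997, 0.136]
tcp_rot: [0.007, 0.979, 0.001, 0.204]
contact_force: [-0.1, 0.9, -0.2]
opening: 0.349
finger_force: 0.0
```

Request:
arm_command(steps=[{"translation": [0, 0, -0.06], "twist": [0, 0, 0], "fingers": -1}, {"translation": [0, 0, -0.06], "twist": [0, 0, 0], "fingers": -1}, {"translation": [0, 0, -0.06], "twist": [0, 0, 0], "fingers": -1}])

```text
time: 9.55
eef_pos: [0.5082, 0.0997, 0.1776]
tcp_rot: [0.006, 0.979, 0.001, 0.205]
contact_force: [0.4, -0.4, -0.3]
opening: -0.002
finger_force: 0.0
```

Run:
```python
from h import *
face()
from plant import read_camera
x,y,w,h=250,140,110,95
p=read_camera("scene")
im=cv2.resize(np.ascontiguousarray(p["pixels"][y:y+h,x:x+w,::-1]),None,fx=6,fy=6,interpolation=cv2.INTER_CUBIC)
cv2.imwrite("pics/g5.png",im)
```

```text
face mm [-2.1 -0.3 96.4] F face [ 0.3 -0.4 -0.5] rel rot [ 0.    -0.003 -0.003]
```

View pics/g5.png

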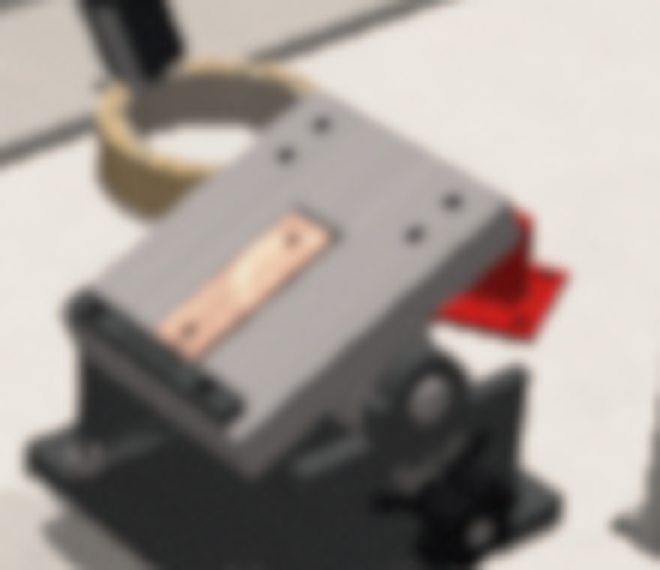

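The bar has dropped into the recess and looks flush, from (320,225) at the top to (175,345) against the ledge. I'll press it with shut fingers and probe the face at the same time.

Request:
arm_command(steps=[{"translation": [-0.003, 0, 0.05], "twist": [0, 0, 0], "fingers": -1}, {"translation": [-0.003, 0, 0.1], "twist": [0, 0, 0], "fingers": -1}, {"translation": [-0.003, 0, 0.12], "twist": [0, 0, 0], "fingers": -1}, {"translation": [-0.003, 0, 0.125], "twist": [0, 0, 0], "fingers": -1}, {"translation": [-0.003, 0, 0.13], "twist": [0, 0, 0], "fingers": -1}])

```text
time: 10.22
eef_pos: [0.5456, 0.0995, 0.0896]
tcp_rot: [0.005, 0.98, 0.0, 0.197]
contact_force: [-48.4, -7.1, 54.2]
opening: -0.004
finger_force: 34.6
```

Run:
```python
from h import *
face()
```

```text
face mm [-2.8 -0.5  0.8] F face [-22.6  -7.5  69. ] rel rot [ 0.002  0.012 -0.005]
```

Request:
arm_command(steps=[{"translation": [0, 0, -0.007], "twist": [0, 0, 0], "fingers": -1}, {"translation": [0, 0, -0.013], "twist": [0, 0, 0], "fingers": -1}, {"translation": [-0.04, 0, -0.013], "twist": [0, 0, 0], "fingers": -1}, {"translation": [-0.08, 0, -0.013], "twist": [0, 0, 0], "fingers": -1}, {"translation": [-0.08, 0, -0.013], "twist": [0, 0, 0], "fingers": -1}])

```text
time: 10.85
eef_pos: [0.6028, 0.0987, 0.1243]
tcp_rot: [0.007, 0.978, 0.001, 0.207]
contact_force: [-0.6, -0.3, -0.0]
opening: 0.0
finger_force: 0.0
```

Run:
```python
from h import *
face()
```

```text
face mm [63.5 -0.3  9.8] F face [-0.5 -0.3  0.2] rel rot [ 0.001 -0.006 -0.003]
```

Request:
arm_command(steps=[{"translation": [0, 0, 0.004], "twist": [0, 0, 0], "fingers": -1}, {"translation": [0, 0, 0.008], "twist": [0, 0, 0], "fingers": -1}, {"translation": [0, 0, 0.011], "twist": [0, 0, 0], "fingers": -1}, {"translation": [0, 0, 0.012], "twist": [0, 0, 0], "fingers": -1}])

```text
time: 11.35
eef_pos: [0.6022, 0.099, 0.1148]
tcp_rot: [0.006, 0.979, 0.001, 0.202]
contact_force: [-15.6, -1.7, 15.8]
opening: -0.002
finger_force: 10.4
```

Run:
```python
from h import *
face()
```

```text
face mm [59.1 -0.   1.3] F face [-8.  -1.8 20.7] rel rot [ 0.001  0.003 -0.004]
```

The face probe at x=59 mm gives z≈1.3, and at the bar ≈0.8–1.0. So the assumed tilt (0.41) holds within 0.005, and the bar is pressed down. Next is the bracket.

Request:
arm_command(steps=[{"translation": [0, 0, -0.03], "twist": [0, 0, 0], "fingers": -0.1}, {"translation": [0, 0, -0.08], "twist": [0, 0, 0], "fingers": -0.1}, {"translation": [0.03, 0.03, -0.12], "twist": [0, 0, 0], "fingers": -0.1}, {"translation": [0.09, 0.08, -0.12], "twist": [0, 0.08, 0], "fingers": -0.1}, {"translation": [0.14, 0.12, -0.12], "twist": [0, 0.2, 0], "fingers": -0.1}])

```text
time: 11.98
eef_pos: [0.4704, 0.1911, 0.1547]
tcp_rot: [0.006, 0.995, 0.002, 0.1]
contact_force: [0.8, -0.4, 0.4]
opening: 0.449
finger_force: 0.0
```

Run:
```python
from h import *
plan([.419,.269,.10],toolR(.51))
```

```text
t [0.083, 0.1027, 0.0581] w [-0.0456, 0.1877, -0.497] cur [0.4704 0.1911 0.1547] F [ 0.8 -0.4  0.4] op 0.449 ff 0.0 q [ 0.21 -0.11  2.16 -0.05  0.9  -1.33] time 11.975
```

Request:
arm_command(steps=[{"translation": [0.03, 0.04, 0], "twist": [-0.015, 0.06, -0.16], "fingers": -0.1}, {"translation": [0.06, 0.08, 0.01], "twist": [-0.03, 0.12, -0.32], "fingers": -0.1}, {"translation": [0.083, 0.1027, 0.03], "twist": [-0.0456, 0.1877, -0.48], "fingers": -0.1}, {"translation": [0.083, 0.1027, 0.058], "twist": [-0.0456, 0.1877, -0.497], "fingers": -0.1}, {"translation": [0.083, 0.1027, 0.058], "twist": [-0.0456, 0.1877, -0.497], "fingers": -0.1}])

```text
time: 12.6
eef_pos: [0.42, 0.2678, 0.0984]
tcp_rot: [-0.252, 0.968, -0.001, -0.001]
contact_force: [-0.7, 1.3, 1.0]
opening: 0.449
finger_force: 0.0
```

Run:
```python
from h import *
plan([.419,.269,.055],toolR(.51))
from plant import read_camera,get_state
p=read_camera("scene");n="scene";x,y,w,h=150,150,90,75
s=get_state();P=np.array(s["eef_pos"]);R=Ro.from_quat(s["tcp_rot"]).as_matrix()
im=cv2.resize(np.ascontiguousarray(p["pixels"][y:y+h,x:x+w,::-1]),None,fx=7,fy=7,interpolation=cv2.INTER_CUBIC)
B=lambda q:np.array([.419,.269,0])+rot(.51,0)@np.array(q)/1000
L=[P,P+R@[0,.022,0],P+R@[0,-.022,0]]+[B(q) for q in([32,25,0],[32,-25,0],[-32,-25,0],[-32,25,0],[22,-4,6],[-22,-4,6])]
for k,u in enumerate(proj(n,L)):cv2.circle(im,tuple(int(v) for v in (u-[x,y]+.5)*7),2,(0,255,0) if k<3 else (255,0,0),-1)
cv2.imwrite("pics/g6.png",im)
```

```text
t [0.0003, 0.0021, 0.0578] w [-0.0009, -0.0013, -0.0001] cur [0.42   0.2678 0.0984] F [-0.7  1.3  1. ] op 0.449 ff 0.0 q [ 0.36  0.05  2.11 -0.    0.98 -1.72] time 12.6
```

View pics/g6.png

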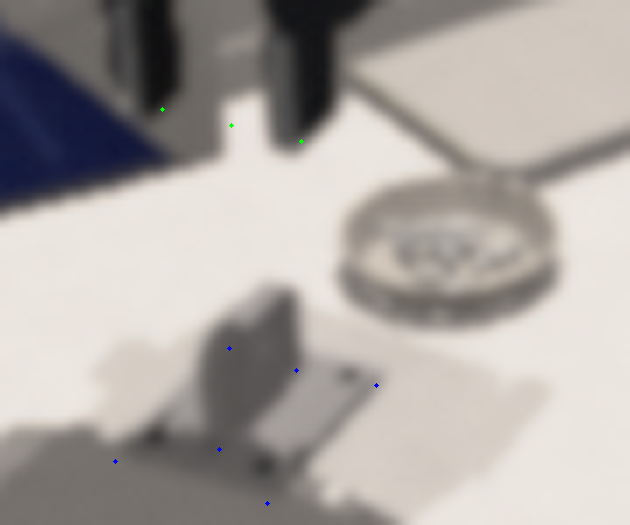

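The picture shows fingertips at (145,110) and (290,150) above the lug. The bracket's right base corner is at (380,378), within 1 px of the prediction. I'll descend and grip.

Request:
arm_command(steps=[{"translation": [0.0003, 0.002, 0.04], "twist": [0, 0, 0], "fingers": -0.1}, {"translation": [0.0003, 0.002, 0.08], "twist": [0, 0, 0], "fingers": -0.1}, {"translation": [0.0003, 0.002, 0.105], "twist": [0, 0, 0], "fingers": -0.1}, {"translation": [0.0003, 0.002, 0.116], "twist": [0, 0, 0], "fingers": -0.1}, {"translation": [0.0003, 0.002, 0.116], "twist": [0, 0, 0], "fingers": -0.1}])

```text
time: 13.28
eef_pos: [0.4215, 0.2694, 0.0139]
tcp_rot: [-0.252, 0.968, -0.0, 0.002]
contact_force: [-0.2, -0.5, 0.7]
opening: 0.447
finger_force: 0.0
```

Request:
arm_command(steps=[{"translation": [0, 0, 0], "twist": [0, 0, 0], "fingers": -1}, {"translation": [0, 0, 0], "twist": [0, 0, 0], "fingers": -1}, {"translation": [0, 0, 0], "twist": [0, 0, 0], "fingers": -1}, {"translation": [0, 0, 0], "twist": [0, 0, 0], "fingers": -1}], grip_force=80)

```text
time: 13.78
eef_pos: [0.4223, 0.2698, 0.0149]
tcp_rot: [-0.252, 0.968, -0.0, 0.003]
contact_force: [0.3, -0.3, 5.9]
opening: 0.074
finger_force: 79.8
```

Run:
```python
from h import *
plan([.419,.269,.011],toolR(.51))
```

```text
t [0.0043, 0.0013, 0.0051] w [-0.002, 0.0052, -0.0003] cur [0.4223 0.2698 0.0149] F [ 0.3 -0.3  5.9] op 0.074 ff 79.8 q [ 0.37  0.2   2.13 -0.    0.8  -1.71] time 13.775
```

Request:
arm_command(steps=[{"translation": [0, 0, -0.03], "twist": [0, 0, 0], "fingers": -1}, {"translation": [0, 0, -0.09], "twist": [0, 0, 0], "fingers": -1}, {"translation": [0, 0, -0.15], "twist": [0, 0, 0], "fingers": -1}, {"translation": [-0.02, -0.02, -0.19], "twist": [0, 0, 0.05], "fingers": -1}, {"translation": [-0.05, -0.05, -0.2], "twist": [0, 0, 0.15], "fingers": -1}])

```text
time: 14.4
eef_pos: [0.4727, 0.2555, 0.1662]
tcp_rot: [-0.174, 0.985, 0.0, 0.004]
contact_force: [0.5, 0.2, -2.9]
opening: 0.073
finger_force: 78.7
```

Run:
```python
from h import *
plan(FC+RF@[.012,0,.07],toolR(PSI,TH));face()
```

```text
t [-0.0024, -0.222, 0.0099] w [0.066, -0.3805, 0.3451] cur [0.4727 0.2555 0.1662] F [ 0.5  0.2 -2.9] op 0.073 ff 78.7 q [ 0.31  0.04  1.98 -0.    1.11 -1.61] time 14.4
face mm [-41.6 154.9 100.1] F face [-0.8  0.2 -2.9] rel rot [-0.069  0.398 -0.361]
```

Request:
arm_command(steps=[{"translation": [0, -0.04, -0.01], "twist": [0.013, -0.07, 0.06], "fingers": -1}, {"translation": [0, -0.09, -0.01], "twist": [0.026, -0.15, 0.13], "fingers": -1}, {"translation": [0, -0.14, -0.01], "twist": [0.04, -0.23, 0.21], "fingers": -1}, {"translation": [-0.0024, -0.19, 0], "twist": [0.055, -0.31, 0.29], "fingers": -1}, {"translation": [-0.0024, -0.222, 0.0099], "twist": [0.066, -0.3805, 0.3451], "fingers": -1}])

```text
time: 15.02
eef_pos: [0.5305, 0.0979, 0.1556]
tcp_rot: [0.008, 0.979, 0.001, 0.202]
contact_force: [0.0, 0.5, -2.5]
opening: 0.071
finger_force: 78.7
```

Request:
arm_command(steps=[{"translation": [0, 0, 0.01], "twist": [0, 0, 0], "fingers": -1}, {"translation": [0, 0, 0.02], "twist": [0, 0, 0], "fingers": -1}, {"translation": [0, 0, 0.03], "twist": [0, 0, 0], "fingers": -1}, {"translation": [0, 0, 0.03], "twist": [0, 0, 0], "fingers": -1}])

```text
time: 15.52
eef_pos: [0.5396, 0.0999, 0.1349]
tcp_rot: [0.006, 0.98, 0.001, 0.201]
contact_force: [-0.4, 0.3, -1.6]
opening: 0.074
finger_force: 78.8
```

Run:
```python
from h import *
plan(FC+RF@[.010,0,.022],toolR(PSI,TH));face()
from plant import read_camera
x,y,w,h=245,130,110,95
p=read_camera("scene")
im=cv2.resize(np.ascontiguousarray(p["pixels"][y:y+h,x:x+w,::-1]),None,fx=6,fy=6,interpolation=cv2.INTER_CUBIC)
cv2.imwrite("pics/g7.png",im)
```

```text
t [-0.0005, -0.0001, 0.0303] w [-0.0003, -0.0056, 0.0032] cur [0.5396 0.0999 0.1349] F [-0.4  0.3 -1.6] op 0.074 ff 78.8 q [-0.   -0.08  2.2   0.    0.61 -1.56] time 15.525
face mm [ 9.8  0.1 44.8] F face [-1.   0.3 -1.3] rel rot [ 0.     0.006 -0.003]
```

View pics/g7.png

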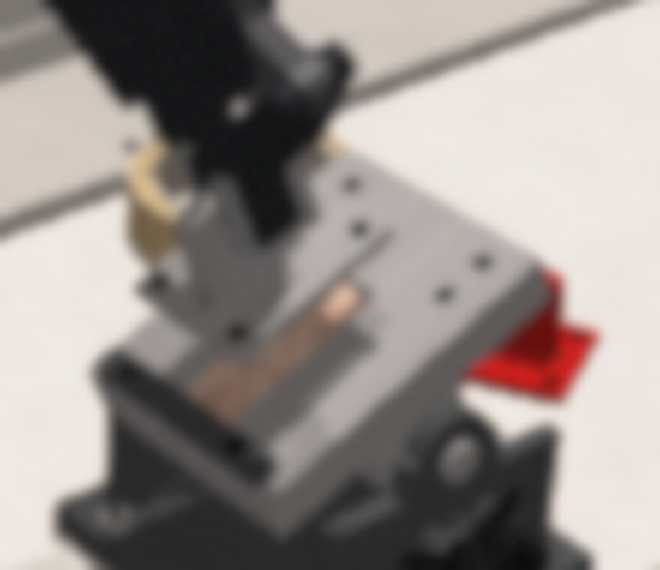

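The bracket is held level over the bar, which is still seated: bar top end at about (345,300), ledge from (110,365) to (260,470). From here I go by force; no more picture views.

Request:
arm_command(steps=[{"translation": [-0.001, 0, 0.012], "twist": [0, -0.005, 0.003], "fingers": -1}, {"translation": [-0.001, 0, 0.022], "twist": [0, -0.005, 0.003], "fingers": -1}, {"translation": [-0.001, 0, 0.03], "twist": [0, -0.005, 0.003], "fingers": -1}, {"translation": [-0.001, 0, 0.031], "twist": [0, -0.005, 0.003], "fingers": -1}, {"translation": [-0.001, 0, 0.031], "twist": [0, -0.005, 0.003], "fingers": -1}])

```text
time: 16.2
eef_pos: [0.5497, 0.0992, 0.1147]
tcp_rot: [0.008, 0.979, 0.001, 0.204]
contact_force: [0.7, 0.3, -1.8]
opening: 0.072
finger_force: 78.8
```

Run:
```python
from h import *
face()
```

```text
face mm [11.  -0.6 22.2] F face [-0.1  0.3 -2. ] rel rot [ 0.001 -0.001  0.001]
```

Slide down towards the ledge in small steps.

Request:
arm_command(steps=[{"translation": [0.003, 0.0008, 0.001], "twist": [0, 0, 0], "fingers": -1}, {"translation": [0.006, 0.0008, 0.002], "twist": [0, 0, 0], "fingers": -1}, {"translation": [0.007, 0.0008, 0.002], "twist": [0, 0, 0], "fingers": -1}, {"translation": [0.007, 0.0008, 0.002], "twist": [0, 0, 0], "fingers": -1}])

```text
time: 16.7
eef_pos: [0.5454, 0.1, 0.1113]
tcp_rot: [0.008, 0.979, 0.001, 0.204]
contact_force: [0.1, -0.2, -1.6]
opening: 0.074
finger_force: 78.8
```

Run:
```python
from h import *
face()
```

```text
face mm [ 5.6  0.1 20.7] F face [-0.5 -0.2 -1.5] rel rot [ 0.001 -0.001  0.001]
```

Request:
arm_command(steps=[{"translation": [0.002, 0, 0], "twist": [0, 0, 0], "fingers": -1}, {"translation": [0.003, 0, 0], "twist": [0, 0, 0], "fingers": -1}, {"translation": [0.003, 0, 0], "twist": [0, 0, 0], "fingers": -1}])

```text
time: 17.08
eef_pos: [0.5433, 0.1, 0.1103]
tcp_rot: [0.008, 0.979, 0.001, 0.204]
contact_force: [0.0, -0.0, -1.6]
opening: 0.075
finger_force: 78.8
```

Run:
```python
from h import *
face()
```

```text
face mm [ 3.4  0.  20.7] F face [-0.6 -0.  -1.5] rel rot [ 0.001 -0.001  0.001]
```

Request:
arm_command(steps=[{"translation": [0, 0, 0.002], "twist": [0, 0, 0], "fingers": -1}, {"translation": [0, 0, 0.003], "twist": [0, 0, 0], "fingers": -1}, {"translation": [0.0015, 0, 0.003], "twist": [0, 0, 0], "fingers": -1}, {"translation": [0.003, 0, 0.003], "twist": [0, 0, 0], "fingers": -1}, {"translation": [0.003, 0, 0.003], "twist": [0, 0, 0], "fingers": -1}])

```text
time: 17.7
eef_pos: [0.5434, 0.1, 0.1084]
tcp_rot: [0.008, 0.979, 0.001, 0.206]
contact_force: [4.2, 0.5, -1.9]
opening: 0.081
finger_force: 78.7
```

Run:
```python
from h import *
face()
```

```text
face mm [ 2.6  0.  18.9] F face [ 3.1  0.6 -3.4] rel rot [ 0.001 -0.005  0.001]
```

Request:
arm_command(steps=[{"translation": [0.0015, 0, 0], "twist": [0, 0, 0], "fingers": -1}, {"translation": [0.003, 0, 0], "twist": [0, 0, 0], "fingers": -1}, {"translation": [0.003, 0, 0], "twist": [0, 0, 0], "fingers": -1}])

```text
time: 18.08
eef_pos: [0.543, 0.1, 0.1088]
tcp_rot: [0.008, 0.978, 0.001, 0.208]
contact_force: [7.2, 0.5, -3.6]
opening: 0.075
finger_force: 78.3
```

Run:
```python
from h import *
face()
```

```text
face mm [ 2.5  0.  19.4] F face [ 5.2  0.5 -6.2] rel rot [ 0.001 -0.01   0.001]
```

Request:
arm_command(steps=[{"translation": [-0.0053, 0, 0], "twist": [0, 0, 0], "fingers": -1}, {"translation": [-0.0053, 0, 0], "twist": [0, 0, 0], "fingers": -1}, {"translation": [-0.0053, 0, 0.0015], "twist": [0, 0, 0], "fingers": -1}, {"translation": [-0.0053, 0, 0.0025], "twist": [0, 0, 0], "fingers": -1}, {"translation": [-0.0053, 0, 0.0025], "twist": [0, 0, 0], "fingers": -1}])

```text
time: 18.7
eef_pos: [0.5445, 0.1001, 0.1062]
tcp_rot: [0.008, 0.979, 0.001, 0.204]
contact_force: [1.3, 0.0, -2.0]
opening: 0.073
finger_force: 78.7
```

Run:
```python
from h import *
face()
```

```text
face mm [ 2.7  0.1 16.5] F face [ 0.4  0.  -2.4] rel rot [ 0.001 -0.001  0.001]
```

Request:
arm_command(steps=[{"translation": [0, 0, 0.0007], "twist": [0, 0, 0], "fingers": -1}, {"translation": [0, 0, 0.0015], "twist": [0, 0, 0], "fingers": -1}, {"translation": [0, 0, 0.0015], "twist": [0, 0, 0], "fingers": -1}])

```text
time: 19.08
eef_pos: [0.5446, 0.1002, 0.1059]
tcp_rot: [0.008, 0.979, 0.001, 0.204]
contact_force: [-6.3, 0.5, 6.8]
opening: 0.072
finger_force: 80.3
```

Run:
```python
from h import *
face()
```

```text
face mm [ 2.7  0.2 16.1] F face [-3.   0.4  8.8] rel rot [0.001 0.    0.   ]
```

Contact came at the expected height. I'll hold for a moment, then check that the force is stable and that the moment shows no edge contact.

Request:
arm_command(steps=[{"translation": [0, 0, 0], "twist": [0, 0, 0], "fingers": -1}, {"translation": [0, 0, 0], "twist": [0, 0, 0], "fingers": -1}, {"translation": [0, 0, 0], "twist": [0, 0, 0], "fingers": -1}, {"translation": [0, 0, 0], "twist": [0, 0, 0], "fingers": -1}, {"translation": [0, 0, 0], "twist": [0, 0, 0], "fingers": -1}])

```text
time: 19.7
eef_pos: [0.5445, 0.1002, 0.1059]
tcp_rot: [0.008, 0.979, 0.001, 0.204]
contact_force: [-6.2, 0.3, 7.3]
opening: 0.074
finger_force: 80.3
```

Run:
```python
from h import *
from plant import get_state,read_camera
face();s=get_state();print("torque face",np.round(RF.T@np.array(s["wrist_torque"]),2),s["wrist_torque"],s["finger_force"])
# base outline check in the scene view: mean offset of predicted edges along their normals
from scipy.ndimage import map_coordinates as mc
g=cv2.cvtColor(read_camera("scene")["pixels"],cv2.COLOR_RGB2GRAY).astype(np.float32)
for nm,A,B in (("right low",[-30,-25,5],[-2,-25,5]),("right high",[2,-25,5],[30,-25,5]),("top end",[32,-23,5],[32,-6,5]),("face right lo",[-30,-44,0],[0,-44,0]),("face right hi",[0,-44,0],[50,-44,0])):
    X=np.array(A)+(np.array(B)-A)*np.linspace(0,1,30)[:,None]
    u=proj("scene",FC+RF@[0,0,.0012]+X/1000@RF.T);d=u[-1]-u[0];n=np.array([-d[1],d[0]])/np.hypot(*d)
    t=np.arange(-4,4.1,.25);U=u[:,None]+n*t[None,:,None]
    I=mc(g,[U[...,1],U[...,0]],order=1).mean(0);gr=np.abs(np.gradient(I));k=gr.argsort()[::-1][:3]
    print(nm,"n",n.round(2),[(t[i],round(float(gr[i]),1)) for i in k])
```

```text
face mm [ 2.7  0.2 16.1] F face [-2.8  0.3  9.1] rel rot [ 0.001 -0.     0.   ]
torque face [-0.19  0.54  0.  ] [-0.17045794  0.53837196 -0.07244928] 80.32766078031273
right low n [0.66 0.75] [(np.float64(1.75), 4.2), (np.float64(2.0), 4.1), (np.float64(1.5), 4.0)]
right high n [0.66 0.75] [(np.float64(2.0), 5.7), (np.float64(1.75), 5.6), (np.float64(2.25), 5.4)]
top end n [ 0.53 -0.85] [(np.float64(-1.25), 3.4), (np.float64(-1.5), 3.4), (np.float64(-1.0), 3.3)]
face right lo n [0.66 0.75] [(np.float64(0.5), 5.5), (np.float64(0.75), 5.4), (np.float64(0.25), 5.3)]
face right hi n [0.66 0.75] [(np.float64(0.5), 7.3), (np.float64(0.25), 7.2), (np.float64(0.75), 7.1)]
```

Forces are steady. As a last seating check, I'll press briefly harder and then return.

Request:
arm_command(steps=[{"translation": [0, 0, 0.0008], "twist": [0, 0, 0], "fingers": -1}, {"translation": [0, 0, 0.0008], "twist": [0, 0, 0], "fingers": -1}, {"translation": [0, 0, 0.0008], "twist": [0, 0, 0], "fingers": -1}])

```text
time: 20.12
eef_pos: [0.5446, 0.1002, 0.1058]
tcp_rot: [0.008, 0.979, 0.001, 0.203]
contact_force: [-10.3, 0.9, 11.3]
opening: 0.072
finger_force: 81.4
```

Run:
```python
from h import *
from plant import get_state
face();s=get_state();print("torque face",np.round(RF.T@np.array(s["wrist_torque"]),2))
```

```text
face mm [ 2.7  0.2 16.1] F face [-4.9  0.9 14.5] rel rot [0.001 0.001 0.   ]
torque face [-0.28  0.8  -0.08]
```

Request:
arm_command(steps=[{"translation": [0, 0, -0.0008], "twist": [0, 0, 0], "fingers": -1}, {"translation": [0, 0, -0.0008], "twist": [0, 0, 0], "fingers": -1}, {"translation": [0, 0, -0.0008], "twist": [0, 0, 0], "fingers": -1}, {"translation": [0, 0, -0.0008], "twist": [0, 0, 0], "fingers": -1}])

```text
time: 20.62
eef_pos: [0.5446, 0.1002, 0.1059]
tcp_rot: [0.008, 0.979, 0.001, 0.204]
contact_force: [-7.3, -0.4, 6.5]
opening: 0.074
finger_force: 80.4
```

Run:
```python
from h import *
from plant import get_state
face();s=get_state();print("torque face",np.round(RF.T@np.array(s["wrist_torque"]),2),s["finger_force"])
```

```text
face mm [ 2.7  0.2 16.2] F face [-4.1 -0.4  8.9] rel rot [ 0.001 -0.     0.   ]
torque face [-0.22  0.52 -0.03] 80.38341510538885
```

```bash
python3 -c "
from plant import sign_off;print(sign_off())"
```

```text
the job is handed in; nothing more can be done
None
```

The job is handed in, but no verdict came back. The chill bar looks flush in the recess. The bracket is gripped by its lug at 80 N, seated just clear of the ledge and pressed on the face with about 10 N by the force readings. I viewed 11 pictures, one over the limit of 10.

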